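Unlock the run-out thread spool and slide it off its spindle

ROBOT

A 6-joint arm with a two-finger parallel gripper is mounted at the origin on the work surface. World frame = base frame: x ahead of the robot, y to its left, z up, the work surface at z = 0. Lengths are in m, angles in rad, forces in N, time in s.
With the tool pointing down it reaches from about 0.35 to 0.875 m from the base axis. Payload 4.2 kg.
Tool frame: the origin (TCP) lies on the centre line of the jaws, within the pads' length; the fingertips stand 19 mm ahead of it and the grasp point (between the pads) is the TCP; z points along the fingers, y is the line along which they close (so a half turn about z gives the same grasp; the last joint's range is limited). The gripper opens to 85 mm and grips with 20 to 120 N. Pads are 22 mm wide; open, the fingers measure 114 mm over their backs; the gripper's body (76 mm by 85 mm) begins 54 mm behind the grasp point. The pads swing forward as they close: fully open they stand 13 mm farther back than shut.
Start: joints at [-0.96, 0.385, 0.008, 0, -1.194, -0.259], TCP at [0.215, -0.587, 0.222] pointing down, gripper open.
Joint ranges: [-3.14, 3.14], [-1.21, 2.06], [-1.07, 1.41], [-3.16, 2.05], [-2.99, -0.16], [-3.1, 3.1]. Speed limits (rad/s): [2.79, 2.79, 3.14, 3.14, 3.14, 3.14].

INTERFACE

Orientations are given as a unit quaternion [w, x, y, z].
In Python, from workcell import bot, imaging gives the robot as it stands.
- The arm moves only by the tool jog_arm, never from a script. Its argument "targets" is a list of rows, each a list of 7 numbers: the closure, from -1 (fully open) to 1 (shut), then the shift along the world's x, y, z in cm, then the turn, a rotation vector about the world's x, y, z in degrees. In form: [[grip, dx, dy, dz, rx, ry, rz], ...]. A call has 1 to 20 rows; each row is the pose to reach, as a shift and turn from the pose commanded when the call began; what a row does not reach only later rows make up. A row lasts 1/8 s, in which the tool goes at most 62.5 mm and 10.7 degrees, less where a joint would pass 70% of its speed; a pose out of reach is approached as far as the arm can. A call with a gripper value outside its range is refused whole. The fingers move at their own pace and stop on an object; the grip force is fixed at half the most. Time passes only in rows, so rows that repeat a pose let the fingers close. It gives the time, the measured TCP pose, the force, the opening and the grip force at its end, in the units of the state.
- bot.get_obs(): the state, without advancing time (a new reading comes with each control period).
- imaging.grab_frame(name): name is "scene" or "top"; returns a dict with "img" (400x640x3 uint8, red, green, blue), "fx", "fy", "cx", "cy" (pixels), "xyz" and "rotation" of the camera in the world. Camera axes: x right, y down, z forward; pixel columns grow to the right and rows downward; lengths in m; the calibration is good to about 2 mm. A picture is of the moment at which its call begins. There is no depth.
- bot.job_done(): hands the job in; it is judged then, once.
The state is a dict: "t": time; "joint_positions": joint angles; "qd": joint speeds; "joint_torque": joint torques, N m; "tcp_pos": TCP position; "eef_rot": TCP orientation; "ft_force": force on the tool from outside, world axes, zero at the start; "ft_torque": the same for the moment, N m; "gripper_width": finger opening in m; "grasp_force": force on a finger pad.
Only numpy, scipy, OpenCV 4.12 (cv2) and the standard library are available. Lean on these libraries where they do the work, as an engineer would, in place of code of your own. Each camera call takes 0.05 s, during which the arm holds its last target. There are 200 camera calls.

TASK

One of the two spools on the thread stand has nearly run out (only a thin layer of thread is left on it): unlock it by turning it counter-clockwise, seen from above, less than a quarter turn, until its slot comes under the cross-bar of the spindle, and slide it straight up off the spindle without forcing it. Stand it upright in the wooden tray, beside the empty spool that is already there, setting it down gently, and let go; leave the full spool, the empty spool and everything else as they are.

Things in the scene. Friction and masses are not known exactly. Their poses are not given: they have to be found in the camera images.
- runout_spool: the nearly run-out spool, white plastic, on one of the stand's two spindles (which one varies), 0.15 to 0.31 kg. Origin: centre of its underside, z up its axis. 90 mm tall; base flange 68 mm diameter, 6 mm thick; middle 43 mm diameter with a thin layer of thread; round cap 54 mm diameter, 83 to 90 mm above the underside, good to grip across; 34 mm bore up to the cap.
- runout_cap (a point): centre of the top of that spool's cap; axes as the spool's. One straight slot through the cap, 16 mm wide, 34 mm long, centred, along x: the only way for the cross-bar. As found it must turn 0.5 to 1.5 rad counter-clockwise (seen from above) to match the bar; the bar passes within about 0.19 rad of the match.
- full_spool: the full spool on the other spindle: same base, cap and height, but wound 65 mm in diameter, so the winding sticks out beyond the cap. Locked the same way. Origin: centre of its underside. Leave it alone.
- stand: thread stand, fixed: grey base plate 120 mm (x) by 260 mm (y), 20 mm thick; origin: centre of its underside, on the table. Two upright steel spindles, 12 mm diameter, at x = 0, y = -65 and +65 mm; at the foot of each a hub 31 mm diameter, 14 mm high, which centres the spool standing on the plate. Thread guides up to 50 mm high along the front (-x) edge.
- bar_a (a point): centre of the underside, 115 mm up, of the steel cross-bar on top of the spindle at y = -65 mm: 26 mm long, 11 mm wide, its top with a small button at 127 mm; a resting spool has 5 mm of play up to it. Axes are the stand's, NOT the bar's: its direction differs each time and is not reported: feel for it (lift gently, turn, lift again) or see it from above. It stays put during the work.
- bar_b (a point): the same point of the cross-bar on the spindle at y = +65 mm.
- tray: open plywood tray, fixed, 160 mm (x) by 300 mm (y) outside, walls 5 mm thick and 45 mm high, floor 5 mm thick. Origin: centre of its underside, on the table.
- empty_spool: empty spool (bare core 41 mm diameter, otherwise like the others), standing loose in the tray, anywhere along its length. Origin: centre of its underside.
- last_side: wooden shoe last, 240 mm long, 98 mm high, lying on its sole at the left side; origin under its middle, toe towards its +x. Bystander.
- last_far: wooden shoe last, 240 mm long, 98 mm high, on the far side; origin under its middle. Bystander.
- glue_jar: glass jar, 60 mm diameter, 90 mm tall, on the far side; origin: centre of its underside. Bystander.
- polish_tin: small tin, 48 mm diameter, 50 mm tall, between the stand and the tray; origin: centre of its underside. Bystander.
- hammer: hammer lying on the far side; origin under it, handle towards its -x. Bystander.
- brush: brush lying at the right side; origin under it, handle towards its -x. Bystander.

How it is judged:
By the outcome, as a careful person would: the job done as asked, in the order asked, and still so for the second after the job is handed in, with the robot touching nothing.
It also fails if it takes over 48 s, if anything falls off the work surface, if the arm or the gripper's body presses on something with over 40 N, if the wrist force passes 120 N, or if a joint passes its speed limit or range.

## Working session

There is one attempt and no reset: what is moved stays moved. The work goes in short steps, Python scripts to look and compute and a tool call to move; the robot and the scene stay as the last step left them, time stands still between calls to the robot, and variables do not carry over. Pictures are saved under pics/ and viewed, at most 10 in all, crops included, and the job is handed in when it is done.

Besides the shell and the picture viewer there is one more tool, called after "Request:" in YAML: its name, and indented under it one key for each argument. jog_arm: Moves the arm, as the interface text tells. Its arguments: {"type":"object","properties":{"targets":{"type":"array"}},"required":["targets"]}

```bash
mkdir -p pics; python3 - <<'E'
from workcell import bot, imaging
import cv2, json
for n in("top","scene"):
    f=imaging.grab_frame(n); cv2.imwrite(f"pics/{n}0.png",f["img"][:,:,::-1])
    print(n,{k:(v.tolist() if hasattr(v,'tolist') else v) for k,v in f.items() if k!="img"})
print(bot.get_obs())
E
```

```text
top {'fx': 380.59366750641647, 'fy': 380.59366750641647, 'cx': 323.42079241668785, 'cy': 201.49155014652086, 'xyz': [0.34231105078217877, -0.010850356372609404, 1.3858276843958053], 'rotation': [-0.07151182362379438, 0.7126872107122696, -0.6950571182092534, 0.06211763997297596]}
scene {'fx': 453.0282916316617, 'fy': 453.0282916316617, 'cx': 324.20761771924833, 'cy': 201.39352517466466, 'xyz': [1.446393059231373, -0.2764315471783663, 0.9046270426435535], 'rotation': [-0.32764999035142095, 0.743201935326327, 0.5325359582581463, -0.2381214402610436]}
{'t': 0.1, 'joint_positions': array([-9.60425079e-01,  3.85486501e-01,  6.74338835e-03, -4.06449120e-04,
       -1.19403196e+00, -2.58584988e-01]), 'qd': array([ 0.00119271, -0.00128475,  0.00244306,  0.00178294, -0.00272097,
       -0.00034974]), 'joint_torque': array([-1.84786654e-04, -3.93319523e+01,  1.88929850e+01,  4.19808358e+00,
       -2.61054418e-03,  1.24995847e-05]), 'tcp_pos': array([ 0.2151633 , -0.58620508,  0.22052364]), 'eef_rot': array([-2.45118054e-04, -1.74913668e-01,  9.84583259e-01,  9.76964111e-04]), 'ft_force': array([-0.04791834,  0.52215489, -0.13070507]), 'ft_torque': array([-0.0125496 , -0.02014851, -0.01259908]), 'grasp_force': 0.0, 'gripper_width': 0.08557098771407105}
```

View pics/top0.png

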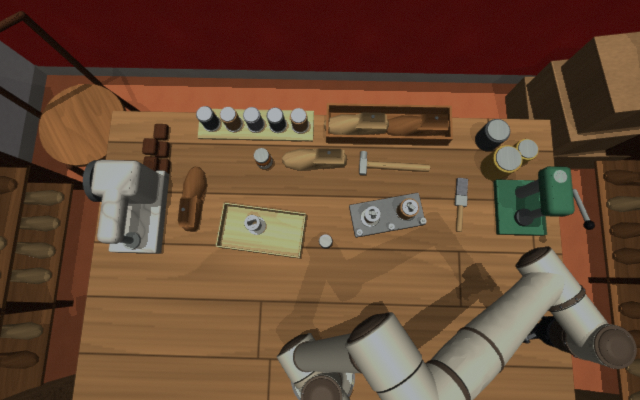

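View pics/scene0.png

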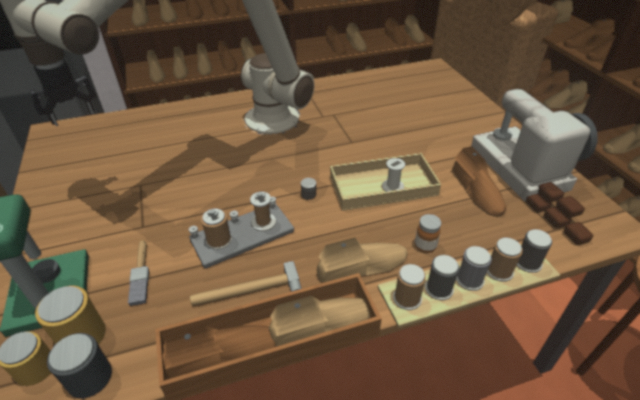

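The top view shows the stand around (388,215), with spools at (371,215) and (408,208). The tray is around (262,231), its empty spool at (253,224), and the tin at (326,241). The scene view shows the thinner spool on the tray side. I'll zoom in next.

```bash
python3 - <<'E'
import cv2,numpy as np
t=cv2.imread("pics/top0.png"); s=cv2.imread("pics/scene0.png")
a=cv2.resize(t[188:242,342:432],(800,480),interpolation=cv2.INTER_CUBIC)
cv2.imwrite("pics/zt.png",a)
b=cv2.resize(s[180:270,180:310],(780,540),interpolation=cv2.INTER_CUBIC)
cv2.imwrite("pics/zs.png",b)
E
```

```text
(no output)
```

View pics/zt.png

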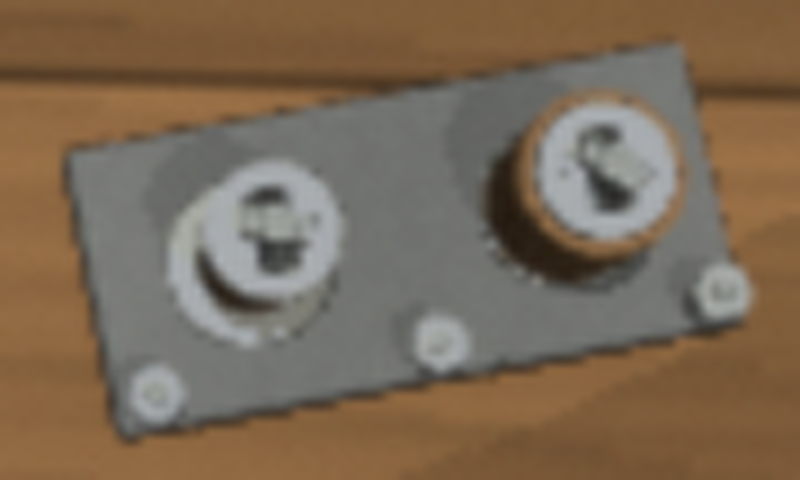

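View pics/zs.png

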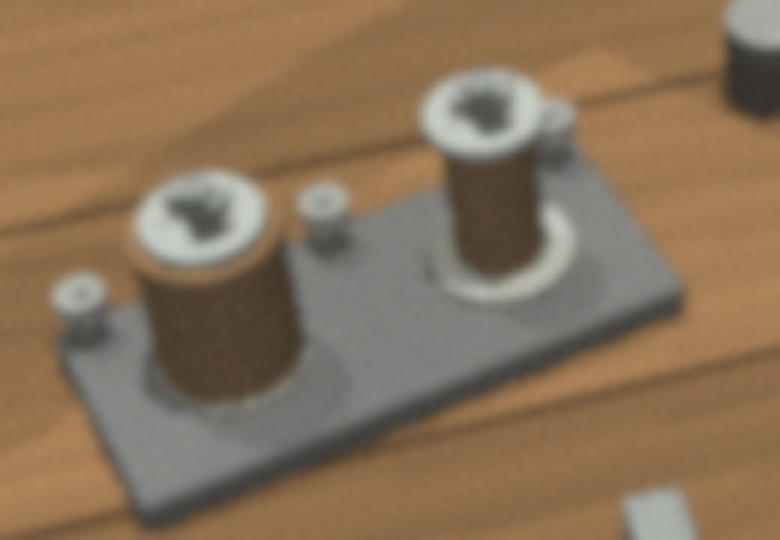

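In the zoomed views the thin spool is the left one in the top image, on spindle b, with its cap at about (372,213) in the top view and (260,198) in the scene view. Its slot runs nearly vertical in the image. The bar is nearly horizontal, dipping slightly to the right, so the turn is about 1.2 rad. Next I'll measure it.

```bash
cat > h.py <<'E'
import cv2,numpy as np
from workcell import bot,imaging
from scipy.spatial.transform import Rotation as R
C={'top':(380.5937,323.4208,201.4916,[0.342311,-0.010850,1.385828],[-0.0715118,0.7126872,-0.6950571,0.0621176]),
'scene':(453.0283,324.2076,201.3935,[1.446393,-0.2764315,0.904627],[-0.32765,0.7432019,0.532536,-0.2381214])}
def ray(n,p):
    f,cx,cy,o,q=C[n]; d=R.from_quat(q,scalar_first=True).apply([(p[0]-cx)/f,(p[1]-cy)/f,1]); return np.array(o),d
def plane(n,p,z):
    o,d=ray(n,p); return o+d*(z-o[2])/d[2]
def proj(n,P):
    f,cx,cy,o,q=C[n]; c=R.from_quat(q,scalar_first=True).inv().apply(np.array(P)-o); return np.array([f*c[0]/c[2]+cx,f*c[1]/c[2]+cy])
def tri(a,b):
    o,d=ray('top',a); p,e=ray('scene',b); s=np.linalg.lstsq(np.stack([d,-e],1),p-o,rcond=None)[0]
    x,y=o+s[0]*d,p+s[1]*e; return (x+y)/2,np.linalg.norm(x-y)
E
python3 - <<'E'
from h import *
np.set_printoptions(precision=4,suppress=True)
t=cv2.imread("pics/top0.png"); s=cv2.imread("pics/scene0.png")
def caps(n,img,box,lo):
    x0,y0,x1,y1=box; h=cv2.cvtColor(img,cv2.COLOR_BGR2HSV)[y0:y1,x0:x1]
    m=((h[...,1]<45)&(h[...,2]>lo)).astype(np.uint8)
    k,_,st,c=cv2.connectedComponentsWithStats(m)
    for i in range(1,k):
        if st[i,4]>25: print(n,st[i]+[x0,y0,0,0,0],c[i]+[x0,y0])
caps('top',t,(340,190,430,240),150); caps('top empty',t,(235,205,275,245),150)
caps('scene',s,(190,180,310,250),150); caps('sc empty',s,(375,150,415,195),150)
h=cv2.cvtColor(t,cv2.COLOR_BGR2HSV)
# stand plate corners (read from zoom) and tray by mask
cor=np.array([[68,150],[683,43],[745,322],[122,437]])
px=(cor+.5)*[90/800,54/480]-.5+[342,188]
W=np.array([plane('top',p,.02) for p in px])
print(W[:,:2],np.linalg.norm(W-np.roll(W,-1,0),axis=1),W.mean(0))
m=cv2.inRange(h,(22,60,90),(38,255,255)); m[:200]=0;m[265:]=0;m[:,:210]=0;m[:,315:]=0
m=cv2.morphologyEx(m,cv2.MORPH_OPEN,np.ones((3,3)))
c=max(cv2.findContours(m,0,2)[0],key=cv2.contourArea); r=cv2.boxPoints(cv2.minAreaRect(c)); print(r)
T=np.array([plane('top',p,.045) for p in r]);print(T[:,:2],np.linalg.norm(T-np.roll(T,-1,0),axis=1),T.mean(0))
def z(n,p):
    return (np.array(p)+.5)*([90/800,54/480] if n=='top' else [1/6,1/6])-.5+([342,188] if n=='top' else [180,180])
a,b=z('top',[272,229]),z('scene',[483,112]); print('cap',a,b,plane('top',a,.11),plane('scene',b,.11),tri(a,b))
E
```

```text
top [403 200  15  15 128] [410.0938 206.7188]
top [361 206  19  21 175] [369.8286 214.7314]
top empty [244 215  20  20 163] [251.8405 223.092 ]
scene [301 180   9   7  54] [305.537  182.7778]
scene [250 192  26  14 178] [261.3202 198.2978]
scene [203 209  21  15 186] [212.9194 216.0376]
scene [230 211   8   5  32] [233.5625 212.9688]
scene [255 214  21  16  93] [268.2581 223.3656]
scene [190 226   8   6  33] [192.9394 228.2424]
sc empty [387 158  18  12 140] [395.5429 163.4214]
sc empty [397 181   7   9  33] [400.697  185.6667]
[[ 0.5951 -0.0835]
 [ 0.646  -0.3359]
 [ 0.5308 -0.3586]
 [ 0.4778 -0.1068]] [0.2575 0.1174 0.2573 0.1195] [ 0.5624 -0.2212  0.02  ]
[[220.9126 243.3364]
 [225.9368 204.8178]
 [305.026  215.1338]
 [300.0019 253.6524]]
[[0.4402 0.3676]
 [0.5784 0.3601]
 [0.5479 0.0747]
 [0.4112 0.0875]] [0.1384 0.2871 0.1372 0.2816] [0.4944 0.2225 0.045 ]
cap [372.1562 213.3187] [260.0833 198.25  ] [ 0.5497 -0.1568  0.11  ] [ 0.5486 -0.1562  0.11  ] (array([ 0.5495, -0.1565,  0.1109]), np.float64(0.00035715039045440913))
```

```bash
python3 - <<'E'
from h import *
np.set_printoptions(precision=4,suppress=True,linewidth=200)
t=cv2.imread("pics/top0.png"); s=cv2.imread("pics/scene0.png")
st=cv2.imread("pics/top0.png")
imgs=[]
for n,img in(('top',t),('scene',s)):
    # accumulate frames to cut noise
    A=np.mean([imaging.grab_frame(n)['img'][:,:,::-1].astype(float) for _ in range(6)],0)
    np.save(n+'.npy',A)
    x,y=(363,204) if n=='top' else (250,188)
    imgs.append(cv2.resize(A[y:y+20,x:x+20].astype(np.uint8),(400,400),interpolation=cv2.INTER_CUBIC))
    for zz in(.11,.135,.147): 
        q=proj(n,[.549,-.157,zz]); print(n,zz,q,(q-[x,y]+.5)*20)
    # +-13mm along world x and y at z .142 
    print([((proj(n,np.array([.549,-.157,.145])+.013*np.array(d))-proj(n,[.549,-.157,.145]))*20) for d in ([1,0,0],[0,1,0])])
cv2.imwrite('pics/z2.png',np.hstack(imgs))
print('empty',plane('scene',(395.5,163.4),.095),proj('top',plane('scene',(395.5,163.4),.095)))
E
```

```text
top 0.11 [372.2227 213.5114] [194.4542 200.2287]
top 0.135 [373.0881 212.3285] [211.763  176.5698]
top 0.147 [373.5156 211.7442] [220.3121 164.8843]
[array([  0.1079, -77.6593]), array([-78.9571,  -1.8908])]
scene 0.11 [259.8156 198.4184] [206.3117 218.3672]
scene 0.135 [258.8478 191.2416] [186.9552  74.8321]
scene 0.147 [258.3733 187.7234] [177.4664   4.4685]
[array([22.0749, 62.4754]), array([ 98.6329, -21.2406])]
empty [0.5103 0.2551 0.095 ] [251.1762 222.4768]
```

View pics/z2.png

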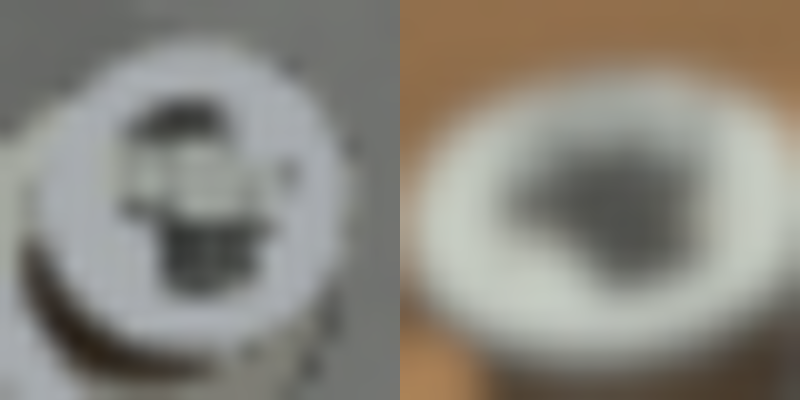

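The zoom gives slot ends at about (180,100) and (210,295) and bar ends at about (120,165) and (272,205), so about 66° counter-clockwise. The cap is at (0.549, -0.157), and the two views and the plate agree. Moving over it.

Request:
jog_arm:
  targets:
    - [-1, 5, 6, 2, 0, 0, 0]
    - [-1, 10, 12, 2, 0, 0, 0]
    - [-1, 14, 17, 2, 0, 0, 0]
    - [-1, 18, 22, 2, 0, 0, 0]
    - [-1, 22, 27, 2, 0, 0, 0]
    - [-1, 26, 33, 1, 0, 0, 0]
    - [-1, 30, 39, 0, 0, 0, 0]
    - [-1, 33.4, 43, 0, 0, 0, 0]
    - [-1, 33.4, 43, -2, 0, 0, 0]
    - [-1, 33.4, 43, -2, 0, 0, 0]
    - [-1, 33.4, 43, -2, 0, 0, 0]
    - [-1, 33.4, 43, -2, 0, 0, 0]
    - [-1, 33.4, 43, -2, 0, 0, 0]

```text
t: 2.33
tcp_pos: [0.5491, -0.1577, 0.2023]
eef_rot: [0.001, -0.174, 0.985, -0.0]
ft_force: [0.8, 0.6, -0.2]
gripper_width: 0.085
grasp_force: 0.0
```

Request:
jog_arm:
  targets:
    - [-1, 0, 0, -4, 0, 0, 0]
    - [-1, 0, 0, -7, 0, 0, 0]
    - [-1, 0, 0, -8.5, 0, 0, 0]
    - [-1, 0, 0, -9.9, 0, 0, 0]
    - [-1, 0, 0, -9.9, 0, 0, 0]
    - [-1, 0, 0, -9.9, 0, 0, 0]

```text
t: 3.08
tcp_pos: [0.5502, -0.1568, 0.1035]
eef_rot: [0.001, -0.175, 0.985, -0.0]
ft_force: [-0.3, -0.7, 0.3]
gripper_width: 0.0854
grasp_force: 0.0
```

Request:
jog_arm:
  targets:
    - [0, 0, 0, 0, 0, 0, 0]
    - [1, 0, 0, 0, 0, 0, 0]
    - [1, 0, 0, 0, 0, 0, 0]
    - [1, 0, 0, 0, 0, 0, 0]
    - [1, 0, 0, 0, 0, 0, 0]
    - [1, 0, 0, 0, 0, 0, 0]
    - [1, 0, 0, 0, 0, 0, 0]
    - [1, 0, 0, 0, 0, 0, 0]

```text
t: 4.08
tcp_pos: [0.5492, -0.1559, 0.1032]
eef_rot: [-0.0, -0.175, 0.984, 0.0]
ft_force: [-2.6, 4.5, 5.0]
gripper_width: 0.0227
grasp_force: 58.5
```

The width of 22.7 mm doesn't match the cap's 54 mm, so I'll look.

```bash
python3 - <<'E'
from h import *
s=imaging.grab_frame('scene')['img'][130:250,180:340,::-1]; t=imaging.grab_frame('top')['img'][170:260,320:440,::-1]
cv2.imwrite('pics/g.png',np.hstack([cv2.resize(s,(440,330),interpolation=2),cv2.resize(t,(360,330),interpolation=2)]))
print(bot.get_obs())
E
```

```text
{'t': 4.175, 'joint_positions': array([ 6.66963578e-03,  4.06144896e-01, -2.84566335e-01, -8.45127835e-04,
       -8.80330479e-01, -1.22412507e+00]), 'qd': array([-4.53187894e-04, -6.24204098e-04,  4.38651438e-04, -8.38777315e-05,
       -4.63682549e-04, -1.31116406e-03]), 'joint_torque': array([ -2.30022579, -34.19776797,  15.21555126,   4.02125046,
         0.71156502,  -0.19255477]), 'tcp_pos': array([ 0.54918684, -0.15594021,  0.10321906]), 'eef_rot': array([-6.58125445e-05, -1.75487830e-01,  9.84481539e-01,  3.41803971e-04]), 'ft_force': array([-2.68371027,  5.49695176,  6.52027616]), 'ft_torque': array([1.36436196, 0.76192704, 0.22012798]), 'grasp_force': 58.52225437760353, 'gripper_width': 0.022415707447559354}
```

View pics/g.png

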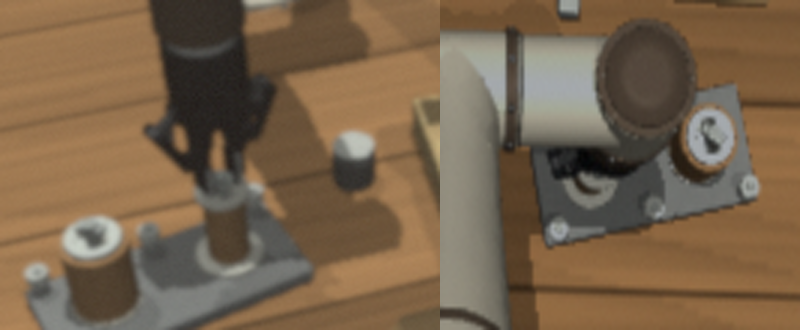

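The view shows the fingertips on top of the cap, at about (205,185) and (238,178) in the crop, gripping the bar or button. The spool itself hasn't moved. I'll open and check the tip height.

Request:
jog_arm:
  targets:
    - [-1, 0, 0, 0, 0, 0, 0]
    - [-1, 0, 0, 0, 0, 0, 0]
    - [-1, 0, 0, 0, 0, 0, 0]
    - [-1, 0, 0, 0, 0, 0, 0]
    - [-1, 0, 0, 0, 0, 0, 0]
    - [-1, 0, 0, 0, 0, 0, 0]
    - [-1, 0, 0, 0, 0, 0, 0]

```text
t: 5.05
tcp_pos: [0.5494, -0.1567, 0.1025]
eef_rot: [-0.0, -0.175, 0.985, 0.0]
ft_force: [-1.0, 0.7, 0.8]
gripper_width: 0.0851
grasp_force: 0.0
```

```bash
python3 - <<'E'
from h import *
o=bot.get_obs(); print(o['t'],o['tcp_pos'],o['gripper_width'],o['ft_force'])
s=imaging.grab_frame('scene')['img'][140:230,215:315,::-1]
s=cv2.resize(s,(650,585),interpolation=2)
p=o['tcp_pos']; y=R.from_quat(o['eef_rot'],scalar_first=True).apply([0,1,0])
for k in(-1,1):
    for dz in(-.019,-.006,0.,.01):
        q=(proj('scene',p+k*.0425*y+[0,0,dz])-[215,140])*6.5; print(k,dz,q)
        cv2.circle(s,tuple(int(v) for v in q),3,(0,0,255) if dz else (0,255,0),-1)
cv2.imwrite('pics/open.png',s)
E
```

```text
5.05 [ 0.54937874 -0.15670688  0.10250971] 0.08512950634212392 [-1.01942867  0.68346863  0.82350472]
-1 -0.019 [209.96873683 473.19283719]
-1 -0.006 [206.11316026 449.75057246]
-1 0.0 [204.31437582 438.81379547]
-1 0.01 [201.28888108 420.41850556]
1 -0.019 [384.56159167 384.58475595]
1 -0.006 [382.07875945 361.26147484]
1 0.0 [380.92081668 350.38396792]
1 0.01 [378.97377001 332.09376022]
```

View pics/open.png

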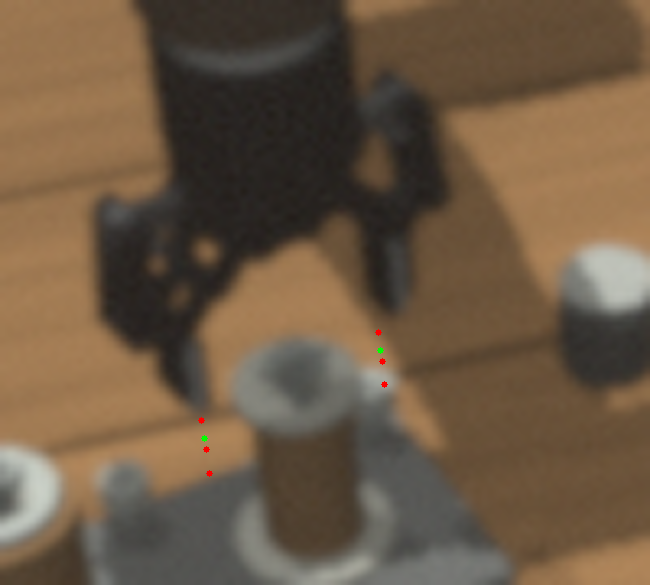

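The open tips, at about (200,405) and (400,310), sit roughly 24 mm higher than the reported TCP implies, while the spool checks out at z=0.11. I'll go 2.5 cm lower and watch the force.

Request:
jog_arm:
  targets:
    - [-1, 0, 0, -1, 0, 0, 0]
    - [-1, 0, 0, -1.7, 0, 0, 0]
    - [-1, 0, 0, -2.3, 0, 0, 0]
    - [-1, 0, 0, -2.5, 0, 0, 0]
    - [-1, 0, 0, -2.5, 0, 0, 0]

```text
t: 5.72
tcp_pos: [0.5494, -0.1567, 0.0773]
eef_rot: [-0.0, -0.175, 0.985, -0.0]
ft_force: [-0.4, -0.5, -0.5]
gripper_width: 0.0857
grasp_force: 0.0
```

Request:
jog_arm:
  targets:
    - [0, 0, 0, 0, 0, 0, 0]
    - [0.3, 0, 0, 0, 0, 0, 0]
    - [0.3, 0, 0, 0, 0, 0, 0]
    - [0.3, 0, 0, 0, 0, 0, 0]
    - [0.3, 0, 0, 0, 0, 0, 0]
    - [0.3, 0, 0, 0, 0, 0, 0]

```text
t: 6.48
tcp_pos: [0.5498, -0.1567, 0.0784]
eef_rot: [0.001, -0.175, 0.985, -0.0]
ft_force: [-1.1, 2.2, 5.7]
gripper_width: 0.0524
grasp_force: 62.8
```

Request:
jog_arm:
  targets:
    - [0.3, 0, 0, 0.2, 0, 0, 0]
    - [0.3, 0, 0, 0.2, 0, 0, 8]
    - [0.3, 0, 0, 0.2, 0, 0, 16]
    - [0.3, 0, 0, 0.2, 0, 0, 24]
    - [0.3, 0, 0, 0.2, 0, 0, 32]
    - [0.3, 0, 0, 0.2, 0, 0, 40]
    - [0.3, 0, 0, 0.2, 0, 0, 48]
    - [0.3, 0, 0, 0.2, 0, 0, 56]
    - [0.3, 0, 0, 0.2, 0, 0, 62]
    - [0.3, 0, 0, 0.2, 0, 0, 66]
    - [0.3, 0, 0, 0.2, 0, 0, 66]
    - [0.3, 0, 0, 0.2, 0, 0, 66]
    - [0.3, 0, 0, 0.2, 0, 0, 66]

```text
t: 8.1
tcp_pos: [0.5491, -0.1567, 0.0792]
eef_rot: [-0.0, -0.683, 0.731, 0.0]
ft_force: [0.3, 0.0, -2.3]
gripper_width: 0.0522
grasp_force: 63.0
```

Request:
jog_arm:
  targets:
    - [0.3, 0, 0, 0.2, 0, 0, 0]
    - [0.3, 0, 0, 0.4, 0, 0, 0]
    - [0.3, 0, 0, 0.5, 0, 0, 0]
    - [0.3, 0, 0, 0.5, 0, 0, 0]

```text
t: 8.6
tcp_pos: [0.5493, -0.1567, 0.0846]
eef_rot: [-0.0, -0.683, 0.73, 0.0]
ft_force: [-1.3, -0.4, -2.6]
gripper_width: 0.0522
grasp_force: 63.1
```

Request:
jog_arm:
  targets:
    - [0.3, 0, 0, 0.2, 0, 0, 0]
    - [0.3, 0, 0, 0.4, 0, 0, 0]
    - [0.3, 0, 0, 0.6, 0, 0, 0]
    - [0.3, 0, 0, 0.6, 0, 0, 0]

```text
t: 9.1
tcp_pos: [0.5492, -0.1567, 0.0907]
eef_rot: [-0.0, -0.683, 0.73, 0.0]
ft_force: [-1.0, 0.5, -2.7]
gripper_width: 0.052
grasp_force: 63.1
```

The bar is through, with only the spool's weight of about 2.7 N on the wrist. Lifting straight off.

Request:
jog_arm:
  targets:
    - [0.3, 0, 0, 1, 0, 0, 0]
    - [0.3, 0, 0, 2.2, 0, 0, 0]
    - [0.3, 0, 0, 3.5, 0, 0, 0]
    - [0.3, 0, 0, 5, 0, 0, 0]
    - [0.3, 0, 0, 6.5, 0, 0, 0]
    - [0.3, 0, 0, 8, 0, 0, 0]
    - [0.3, 0, 0, 9.5, 0, 0, 0]
    - [0.3, 0, 0, 11, 0, 0, 0]
    - [0.3, 0, 0, 12.5, 0, 0, 0]
    - [0.3, 0, 0, 13, 0, 0, 0]
    - [0.3, 0, 0, 13, 0, 0, 0]
    - [0.3, 0, 0, 13, 0, 0, 0]

```text
t: 10.6
tcp_pos: [0.5489, -0.1566, 0.2197]
eef_rot: [-0.0, -0.683, 0.73, 0.001]
ft_force: [0.3, -0.7, -2.9]
gripper_width: 0.0523
grasp_force: 64.7
```

Request:
jog_arm:
  targets:
    - [0.3, -0.3, 1.5, 0, 0, 0, 0]
    - [0.3, -1, 5, 0, 0, 0, 0]
    - [0.3, -1.7, 8.5, 0, 0, 0, 0]
    - [0.3, -2.4, 12, 0, 0, 0, 0]
    - [0.3, -3.2, 15.5, 0, 0, 0, 0]
    - [0.3, -3.9, 19, 0, 0, 0, 0]
    - [0.3, -4.6, 22.5, 0, 0, 0, 0]
    - [0.3, -5.3, 26, 0, 0, 0, 0]
    - [0.3, -5.9, 29, 0, 0, 0, 0]
    - [0.3, -6.2, 30.5, 0, 0, 0, 0]
    - [0.3, -6.2, 30.5, 0, 0, 0, 0]
    - [0.3, -6.2, 30.5, 0, 0, 0, 0]
    - [0.3, -6.2, 30.5, 0, 0, 0, 0]

```text
t: 12.22
tcp_pos: [0.4874, 0.1476, 0.2204]
eef_rot: [-0.0, -0.683, 0.731, 0.0]
ft_force: [-0.5, -0.6, -2.6]
gripper_width: 0.0521
grasp_force: 64.7
```

```bash
python3 - <<'E'
from h import *
o=bot.get_obs(); print(o['t'],o['tcp_pos'],o['gripper_width'],o['ft_force'],o['eef_rot'])
s=imaging.grab_frame('scene')['img'][60:240,220:460,::-1]
s=cv2.resize(s,(720,540),interpolation=2)
P=[.4865,.148,.005]
for a in np.arange(0,6.28,.3):
    q=(proj('scene',np.array(P)+.034*np.array([np.cos(a),np.sin(a),0]))-[220,60])*3; cv2.circle(s,tuple(int(v) for v in q),2,(0,0,255),-1)
cv2.imwrite('pics/tray.png',s)
E
```

```text
12.225 [0.48741746 0.14755603 0.22044918] 0.05206077086465302 [-0.52171447 -0.5506645  -2.59612765] [-1.64270404e-04 -6.82564561e-01  7.30825282e-01  3.09172497e-06]
```

View pics/tray.png

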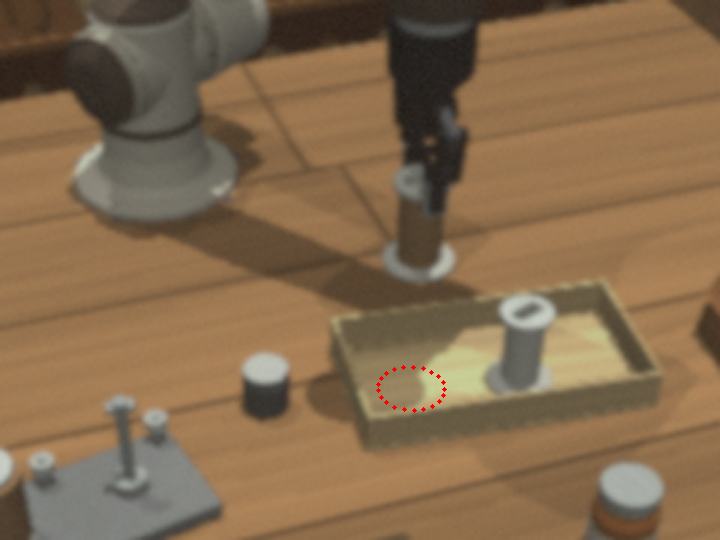

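The spool hangs upright and clear, with its base at (420,258). The bare spindle is at (125,445), and the tray corners are (333,320), (610,283), (660,375) and (365,415). I'll check the tray centre from the scene view.

```bash
python3 - <<'E'
from h import *
np.set_printoptions(precision=4,suppress=True)
W=np.array([plane('scene',(np.array(p)+.5)/3-.5+[220,60],.045) for p in((333,320),(610,283),(660,375),(365,415))])
print(W[:,:2],W.mean(0),np.linalg.norm(W-np.roll(W,-1,0),axis=1))
print(plane('scene',(np.array([420,258])+.5)/3-.5+[220,60],.162))
E
```

```text
[[0.4009 0.0925]
 [0.4363 0.3917]
 [0.5879 0.3664]
 [0.5493 0.0729]] [0.4936 0.2309 0.045 ] [0.3013 0.1537 0.2961 0.1497]
[0.4803 0.1509 0.162 ]
```

Request:
jog_arm:
  targets:
    - [0.3, 0, 0.3, -2, 0, 0, 0]
    - [0.3, 0, 0.5, -4.5, 0, 0, 0]
    - [0.3, 0, 0.5, -7, 0, 0, 0]
    - [0.3, 0, 0.5, -9.5, 0, 0, 0]
    - [0.3, 0, 0.5, -11.5, 0, 0, 0]
    - [0.3, 0, 0.5, -13, 0, 0, 0]
    - [0.3, 0, 0.5, -14, 0, 0, 0]
    - [0.3, 0, 0.5, -14.6, 0, 0, 0]
    - [0.3, 0, 0.5, -15, 0, 0, 0]
    - [0.3, 0, 0.5, -15.2, 0, 0, 0]
    - [0.3, 0, 0.5, -15.2, 0, 0, 0]
    - [0.3, 0, 0.5, -15.2, 0, 0, 0]

```text
t: 13.78
tcp_pos: [0.4876, 0.1534, 0.0688]
eef_rot: [0.0, -0.683, 0.73, -0.0]
ft_force: [0.4, 0.0, -2.7]
gripper_width: 0.0514
grasp_force: 64.7
```

Request:
jog_arm:
  targets:
    - [0.3, 0, 0, -0.1, 0, 0, 0]
    - [0.3, 0, 0, -0.2, 0, 0, 0]
    - [0.3, 0, 0, -0.3, 0, 0, 0]
    - [0.3, 0, 0, -0.3, 0, 0, 0]

```text
t: 14.28
tcp_pos: [0.4873, 0.1532, 0.0654]
eef_rot: [-0.0, -0.683, 0.73, 0.0]
ft_force: [0.0, -1.0, -2.9]
gripper_width: 0.052
grasp_force: 64.7
```

Request:
jog_arm:
  targets:
    - [0.3, 0, 0, -0.05, 0, 0, 0]
    - [0.3, 0, 0, -0.1, 0, 0, 0]
    - [0.3, 0, 0, -0.15, 0, 0, 0]
    - [0.3, 0, 0, -0.15, 0, 0, 0]

```text
t: 14.78
tcp_pos: [0.4874, 0.1533, 0.064]
eef_rot: [-0.0, -0.683, 0.73, 0.0]
ft_force: [-0.7, -0.1, -2.5]
gripper_width: 0.0524
grasp_force: 64.7
```

Request:
jog_arm:
  targets:
    - [0.3, 0, 0, -0.05, 0, 0, 0]
    - [0.3, 0, 0, -0.1, 0, 0, 0]
    - [0.3, 0, 0, -0.15, 0, 0, 0]
    - [0.3, 0, 0, -0.15, 0, 0, 0]

```text
t: 15.28
tcp_pos: [0.4875, 0.1534, 0.0634]
eef_rot: [0.0, -0.683, 0.73, -0.0]
ft_force: [-2.6, -0.7, 4.9]
gripper_width: 0.0519
grasp_force: 65.5
```

It's touching down. Releasing.

Request:
jog_arm:
  targets:
    - [-0.2, 0, 0, 0, 0, 0, 0]
    - [-0.5, 0, 0, 0, 0, 0, 0]
    - [-1, 0, 0, 0, 0, 0, 0]
    - [-1, 0, 0, 0, 0, 0, 0]
    - [-1, 0, 0, 0, 0, 0, 0]
    - [-1, 0, 0, 0, 0, 0, 0]
    - [-1, 0, 0, 0, 0, 0, 0]

```text
t: 16.15
tcp_pos: [0.4874, 0.1533, 0.0625]
eef_rot: [-0.0, -0.683, 0.73, -0.0]
ft_force: [-0.2, -0.2, -0.9]
gripper_width: 0.0852
grasp_force: 0.0
```

Request:
jog_arm:
  targets:
    - [-1, 0, 0, 1, 0, 0, 0]
    - [-1, 0, 0, 3, 0, 0, 0]
    - [-1, 0, 0, 6, 0, 0, 0]
    - [-1, 0, 0, 10, 0, 0, 0]
    - [-1, 0, 0, 14, 0, 0, 0]
    - [-1, -2, 0, 18, 0, 0, 0]
    - [-1, -6, 0, 18, 0, 0, 0]
    - [-1, -8, 0, 18, 0, 0, 0]
    - [-1, -8, 0, 18, 0, 0, 0]
    - [-1, -8, 0, 18, 0, 0, 0]

```text
t: 17.4
tcp_pos: [0.4079, 0.1535, 0.2431]
eef_rot: [0.001, -0.683, 0.73, -0.0]
ft_force: [0.3, 0.2, -0.1]
gripper_width: 0.0855
grasp_force: 0.0
```

```bash
python3 - <<'E'
from h import *
o=bot.get_obs(); print(o['t'],o['tcp_pos'],o['gripper_width'],o['ft_force'])
s=imaging.grab_frame('scene')['img'][120:270,180:460,::-1]
cv2.imwrite('pics/end.png',cv2.resize(s,(784,420),interpolation=2))
E
```

```text
17.4 [0.40794094 0.15351686 0.24305103] 0.0854819757446615 [ 0.33258982  0.20142789 -0.09430782]
```

View pics/end.png

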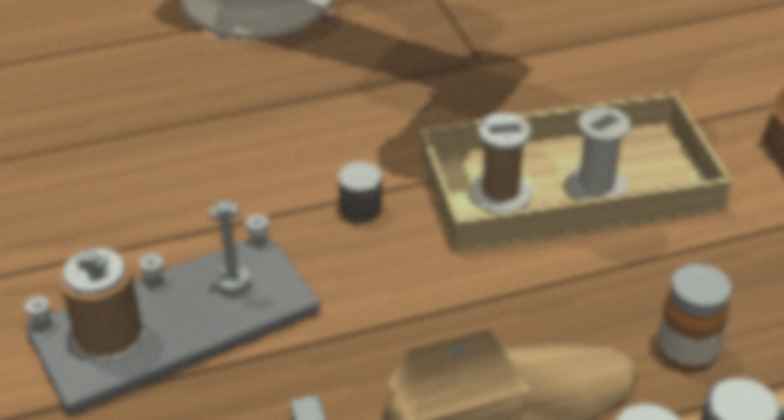

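The picture shows the run-out spool upright in the tray at (503,160), beside the empty one at (600,150). The full spool is still at (100,300), and nothing else looks moved.

```bash
python3 -c "
from workcell import bot
print(bot.job_done())"
```

```text
the job is handed in; nothing more can be done
None
```

The run-out spool came off its spindle without force and stands upright in the tray beside the empty one, and the job is handed in; my first grip closed too high, on top of the cap and apparently on the cross-bar, before I regripped lower.

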